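# Slide the injection tray between the sharps bin and the glove box onto the paper pad

### The arm

A 6-joint arm with a two-finger parallel gripper is mounted at the origin on the work surface. World frame = base frame: x ahead of the robot, y to its left, z up, the work surface at z = 0. Lengths are in mm, angles in rad, forces in N, time in s.
With the tool pointing down it reaches from about 350 to 975 mm from the base axis. Payload 7.1 kg.
Tool frame: the origin (TCP) lies at the centre of the arm's flange, where the gripper is bolted on; the fingertips stand 182 mm ahead of it and the grasp point (between the pads) lies 163 mm ahead of it; x points along the fingers, y is the direction in which the jaws open and shut, and the axes are right-handed (so a half turn about x gives the same grasp; the last joint's range is limited). The gripper opens to 88 mm and grips with 3 to 60 N. Pads are 20 mm wide; open, the fingers measure 115 mm over their backs; the gripper's body (75 mm by 178 mm) begins 61 mm behind the grasp point.
Start: joints at [-1.163, 0.423, 1.63, -0, 1.089, -0.019], TCP at [258.74, -568.911, 404.675] pointing down, gripper open.
Joint ranges: [-3, 3], [-0.9, 2.11], [0.09, 2.58], [-1.31, 4.45], [0.11, 2.69], [-2.54, 2.54]. Speed limits (rad/s): [2.39, 2.39, 3.01, 3.14, 3.14, 3.14].

### API

Orientations are given as a rotation vector (axis times angle).
In Python, from workcell import readout, viewer, workorder, models gives the robot as it stands. The module is installed in compiled form; this text tells all that it offers.
- The arm moves only by the tool apply_moves, never from a script. Its argument "commands" is a list that holds one entry, the list of rows, each a list of 4 numbers: the shift along the world's x, y, z in m, then the turn about the world's z in rad. A call has 1 to 8 rows; each row is the pose to reach, as a shift and turn from the pose commanded when the call began; what a row does not reach only later rows make up. A row lasts 1/8 s, in which the tool goes at most 62.5 mm and 10.7 degrees, less where a joint would pass 70% of its speed; a pose out of reach is approached as far as the arm can. A call with a gripper value outside its range is refused whole. "gripper" is the finger opening in m, from 0 to 0.0878, set as the call begins (left out, the last holds). The fingers move at their own pace and stop on an object; the grip force is fixed at half the most. Time passes only in rows, so rows that repeat a pose let the fingers close. It gives the time, the measured TCP pose, the force and the opening at its end, in the units of the state.
- readout.get_obs(): the state, without advancing time (a new reading comes with each control period).
- viewer.get_image(name): name is "scene" or "top" or "wrist"; returns a dict with "color" (384x512x3 uint8, red, green, blue), "vertical_fov" (degrees; the focal length in pixels is half the picture's height over the tangent of half this angle, whatever the lens; pixels are square), "cx", "cy" (the principal point, pixels), "rvec" (rotation vector, rad) and "tvec" (3), from world to camera coordinates, as OpenCV has them. Camera axes: x right, y down, z forward; pixel columns grow to the right and rows downward; lengths in mm; the calibration is good to about 2 mm. A picture is of the moment at which its call begins. There is no depth.
- workorder.close_job(): hands the job in, once; it reports no verdict.
Trained networks look in the newest picture that a camera, given by its name, has taken for a name from the list of things; names that differ only in an ending like _2 or _b are one class to them, and where a whole thing is asked for, a point or a joint stands for the part that bears it (a point fixed in the world has none). Each returns a list of dicts, best first, with "conf" (0 to 1); they miss things now and then, are a little off and sometimes report something else, mostly with a low value. They report only what shows in the picture. A call takes as long as a camera call.
- models.search_frame(camera, label): "position" ([x, y, z] in mm, in world coordinates, good to about 4 mm: the middle of the surface that is visible of it).
- models.place_of(camera, label): "position" ([x, y, z] in mm, in world coordinates, good to about 4 mm: a listed point, or the origin of a listed thing).
The state is a dict: "t": time; "qpos": joint angles; "qvel": joint speeds; "joint_torque": joint torques, N m; "ee_pos": TCP position; "orientation": TCP orientation; "ft_force": force on the tool from outside, world axes, zero at the start; "moment": the same for the moment, N m; "width": finger opening in mm.
Only numpy, scipy, OpenCV 4.12 (cv2) and the standard library are available. Lean on these libraries where they do the work, as an engineer would, in place of code of your own. Each camera call takes 0.05 s, during which the arm holds its last target.

### The job

Pass the loaded injection tray to the patient's side: line it up and push it along the worktop, through the narrow gap between the sharps container and the glove-box holder, until the whole tray lies on the paper pad beyond the gap. Push only on the outside of the tray with the fingertips, without lifting it or reaching into it, and keep the two vials in it standing; the tray may brush the holders. Leave the pump bottle, the kidney dish and the small carton where they stand.

Things in the scene. Friction and masses are not known exactly. Their poses are not given: they have to be found in the camera images.
- tray: grey plastic tray, open on top, 170 mm long (its x) by 140 mm wide (its y), 40 mm high, with outside corners rounded to 20 mm; loose on the worktop, 0.36 to 0.55 kg with its load. Origin: centre of its underside; z up. It starts on the side of the gap away from the pad with its x roughly along the lane, 12 to 45 mm out of line to the left (+y of gap_mid) and turned up to 0.2 rad either way. Its four outer walls are plain, upright and 40 mm high, the place to push.
- insert: white moulded insert fixed inside the tray, with three syringes lying in its back bay and a front bay (towards the tray's +x) where the vials stand. Origin: 3 mm above the tray's origin; its walls reach 38 mm above the worktop. Not to be touched by the fingers.
- vial_a: glass medicine vial, 24 mm diameter, 48 mm high, 25 g, standing loose on the floor of the tray's front bay, 5 mm above the worktop, so that its cap ends 53 mm above the worktop. Origin: centre of its underside; z up.
- vial_b: the second vial, same as vial_a, standing beside it.
- tray_c0 (a point): centre of the 20 mm rounding of the tray's corner at +x +y: the point at x = 65, y = 50 mm of the tray's frame, on its underside.
- tray_c1 (a point): the same at the tray's corner +x -y (65, -50 mm).
- tray_c2 (a point): the same at the tray's corner -x +y (-65, 50 mm).
- tray_c3 (a point): the same at the tray's corner -x -y (-65, -50 mm).
- gap_mid (a point): nominal middle of the gap, on the worktop. Its x axis points along the lane, from the tray's starting side through the gap to the pad; y to the left of that, z up. The true middle is half-way between the origins of sharps and gloves, within 2 mm of here.
- pad_center (a point): centre of the white paper pad, flat on the worktop (too thin to catch on), 240 mm along the lane by 220 mm across; 180 mm past gap_mid, same axes. The pad begins 10 mm past the holders' base plates.
- sharps: yellow and white sharps container in a dark steel bracket screwed to the worktop, fixed. Base plate 100 mm along the lane by 120 mm across it; upright bracket sides 80 mm long and 62 mm high; the container reaches 118 mm up, its open flap 152 mm. Origin: centre of its underside, x along the lane. It stands at one side of the gap (either side), its face to the gap 60 mm from its origin. The gap between the two holders is 147 to 153 mm wide and 100 mm deep.
- gloves: white carton of gloves with a green band and an oval opening on top, in the same kind of bracket, fixed at the other side of the gap. Same footprint, 100 mm along the lane by 120 mm across, face to the gap 60 mm from its origin; 92 mm high. Origin: centre of its underside.
- pump_bottle: white pump bottle, 62 mm diameter, 185 mm high, loose, past the pad's far right corner. Origin: centre of its underside. To be left alone.
- kidney_dish: steel kidney dish, 200 mm long along its x, 82 mm wide, 40 mm high, loose, beside the pad, to the right of the lane. Origin on its underside; the walls reach from 27 mm on its -y side (the hollow side, facing the pad) to 55 mm on its +y side. To be left alone.
- carton: small white carton with a blue band, 62 by 44 by 50 mm high, loose, beside the pad, to the left of the lane and behind the holder. Origin: centre of its underside. To be left alone.

How it is judged:
By the outcome, as a careful person would: the job done as asked, in the order asked, and still so for the second after the job is handed in, with the robot touching nothing.
It also fails if it takes over 51 s, if anything falls off the work surface, if the arm or the gripper's body presses on something with over 40 N, if the wrist force passes 120 N, or if a joint passes its speed limit or range.

## Working session

There is one attempt and no reset: what is moved stays moved. The work goes in short steps, Python scripts to look and compute and a tool call to move; the robot and the scene stay as the last step left them, time stands still between calls to the robot, and variables do not carry over. Pictures are saved under pics/ and viewed, and the job is handed in when it is done.

Besides the shell and the picture viewer there is one more tool, called after ">>>" as name(argument=value, ...), one argument or row to a line, values as JSON. apply_moves: Moves the arm, as the interface text tells. Its arguments: {"type":"object","properties":{"commands":{"type":"array","items":{"type":"array","items":{"type":"array","items":{"type":"number"}}}},"gripper":{"type":"number"}},"required":["commands"]}

```bash
mkdir -p pics; python3 - <<'E'
from workcell import readout, viewer, models
import cv2
o=readout.get_obs();print(o)
for n in["scene","top","wrist"]:
    im=viewer.get_image(n);cv2.imwrite(f"pics/{n}0.png",im["color"][:,:,::-1]);print(n,im["vertical_fov"],im["rvec"],im["tvec"])
for c in["scene","top"]:
    for l in["tray","tray_c0","tray_c1","tray_c2","tray_c3","gap_mid","pad_center","sharps","gloves","vial_a","pump_bottle","kidney_dish","carton"]:
        print(c,l,[(([round(float(v)) for v in d["position"]]),round(d["conf"],2)) for d in models.place_of(c,l)[:3]])
print(readout.get_obs()["t"])
E
```

```text
{'t': 0.0, 'qpos': array([-1.16302574e+00,  4.23856553e-01,  1.63064903e+00,  2.19390505e-07,
        1.08858606e+00, -1.89953233e-02]), 'qvel': array([ 6.33616105e-04,  3.32148427e-04,  4.28359246e-04, -5.79510845e-05,
       -7.30354833e-04,  1.18442828e-04]), 'joint_torque': array([ 2.54042301e-03, -5.44624507e+01, -2.73666787e+01,  6.45077974e-02,
        2.27211986e-02, -1.29137024e-04]), 'ee_pos': array([ 258.62888004, -568.69337605,  403.90776995]), 'orientation': array([ 1.98598495,  0.43188472, -1.98657304]), 'ft_force': array([ 0.10247106,  0.66704484, -0.82338761]), 'moment': array([-0.0176886 ,  0.01544053, -0.04144843]), 'width': 87.5175755133728}
scene 48.75192381873397 [ 1.07290044  2.2369566  -1.16703626] [ 380.2854032  -233.01436551 1335.26313902]
top 53.26879076077558 [ 2.1700756  -2.17289351  0.09924219] [-33.46995197 601.59541481 935.03950024]
wrist 59.30582629336993 [-2.44713699  1.57590832  0.21304483] [-623.97836346  -31.65091652  389.5017418 ]
scene tray [([525, 284, -2], 0.59)]
scene tray_c0 [([507, 202, -2], 0.89), ([594, 244, 2], 0.88), ([445, 317, 0], 0.77
[... 543 characters left out ...]
8, 4], 0.56)]
scene carton [([750, 38, 1], 0.8)]
top tray [([522, 282, -4], 0.92)]
top tray_c0 [([597, 246, -1], 0.95), ([508, 203, -1], 0.92), ([535, 361, 0], 0.75)]
top tray_c1 [([597, 246, -1], 0.95), ([508, 203, -1], 0.92), ([535, 361, 0], 0.75)]
top tray_c2 [([597, 246, -1], 0.95), ([508, 203, -1], 0.92), ([535, 361, 0], 0.75)]
top tray_c3 [([597, 246, -1], 0.95), ([508, 203, -1], 0.92), ([535, 361, 0], 0.75)]
top gap_mid []
top pad_center [([633, -81, -2], 0.78)]
top sharps [([688, 141, -2], 0.59)]
top gloves [([438, 42, 4], 0.73)]
top vial_a [([565, 243, 3], 0.65)]
top pump_bottle [([580, -295, 0], 0.74)]
top kidney_dish [([448, -148, -4], 0.67)]
top carton [([752, 37, 3], 0.94)]
1.45
```

View pics/scene0.png

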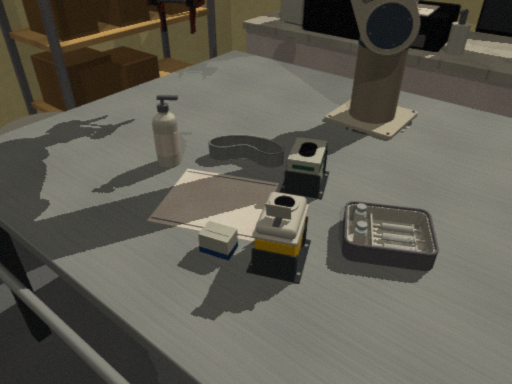

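View pics/top0.png

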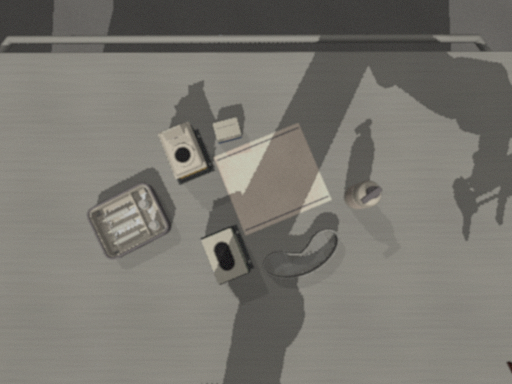

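The tray is around (523,283) and sharps is on the left of the lane. The lane heading is about -1.19 rad. I'll refine this by overlaying the models on the images.

```bash
cat > h.py <<'E'
import numpy as np, cv2
from workcell import readout, viewer, models
def K(im):
    f=im["color"].shape[0]/2/np.tan(np.radians(im["vertical_fov"])/2)
    return np.array([[f,0,im["cx"]],[0,f,im["cy"]],[0,0,1.]])
def proj(im,P):
    return cv2.projectPoints(np.array(P,float).reshape(-1,1,3),np.array(im["rvec"],float),np.array(im["tvec"],float),K(im),None)[0].reshape(-1,2)
def xf(c,h,pts,z):
    p=np.array(pts,float);R=np.array([[np.cos(h),-np.sin(h)],[np.sin(h),np.cos(h)]])
    q=p@R.T+np.array(c);return np.c_[q,np.full(len(q),z)]
def rrect(L,W,r):
    o=[]
    for sx,sy,a0 in((1,1,0),(-1,1,90),(-1,-1,180),(1,-1,270)):
        for a in np.radians(np.linspace(a0,a0+90,7)):
            o.append((sx*(L/2-r)+r*np.cos(a),sy*(W/2-r)+r*np.sin(a)))
    return o
def rect(L,W):return [(L/2,W/2),(-L/2,W/2),(-L/2,-W/2),(L/2,-W/2)]
def overlay(im,polys,fn,box,s=4):
    x0,y0,x1,y1=box
    g=cv2.resize(im["color"][y0:y1,x0:x1,::-1],None,fx=s,fy=s,interpolation=cv2.INTER_CUBIC)
    g=cv2.convertScaleAbs(g,alpha=1.5)
    for P,col in polys:
        p=((proj(im,P)+.5-[x0,y0])*s).astype(int)
        cv2.polylines(g,[p.reshape(-1,1,2)],True,col,1)
    cv2.imwrite(fn,g)
E
cat > ov.py <<'E'
from h import *
import sys
gm=np.array([563.5,90.5]);hl=-1.19
def polys(tc,th,gm=gm,hl=hl,s=136,g=-135):
    u=np.array([np.cos(hl),np.sin(hl)]);v=np.array([-u[1],u[0]])
    r=[(xf(tc,th,rrect(170,140,20),0),(0,255,0)),(xf(tc,th,rrect(170,140,20),40),(0,0,255))]
    r+=[(xf(gm+v*k,hl,rect(100,120),0),(255,255,0)) for k in(s,g)]
    r+=[(xf(gm+180*u,hl,rect(240,220),0),(255,0,255))]
    return r
if __name__=="__main__":
    a=[float(x) for x in sys.argv[1:4]];n=sys.argv[4]
    im=viewer.get_image("top");overlay(im,polys(a[:2],a[2]),f"pics/top{n}.png",(80,110,280,260))
    im=viewer.get_image("scene");overlay(im,polys(a[:2],a[2]),f"pics/scene{n}.png",(240,130,440,280))
E
python3 ov.py 523 283 -1.12 1
python3 -c "
from workcell import readout
from scipy.spatial.transform import Rotation as R
print(R.from_rotvec(readout.get_obs()['orientation']).as_matrix().round(3))"
```

```text
[[-0.     0.414 -0.91 ]
 [-0.    -0.91  -0.414]
 [-1.     0.     0.   ]]
```

View pics/top1.png

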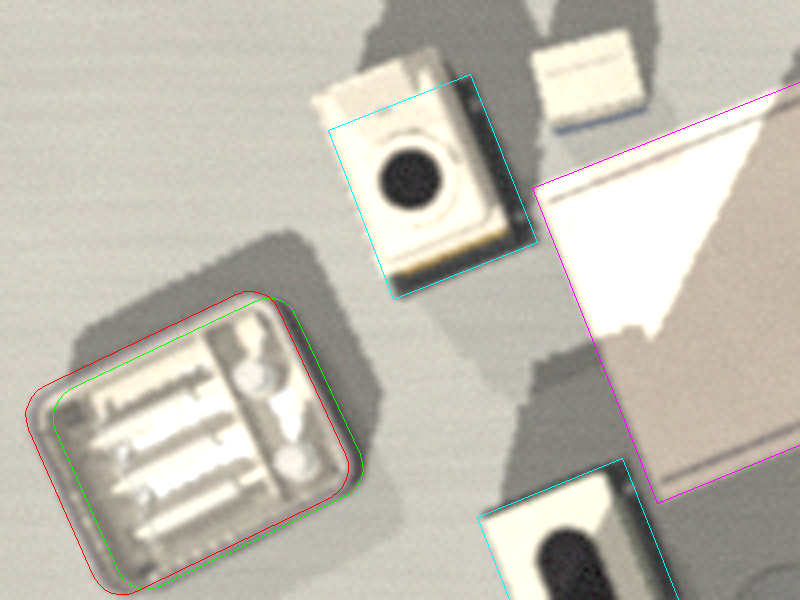

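View pics/scene1.png

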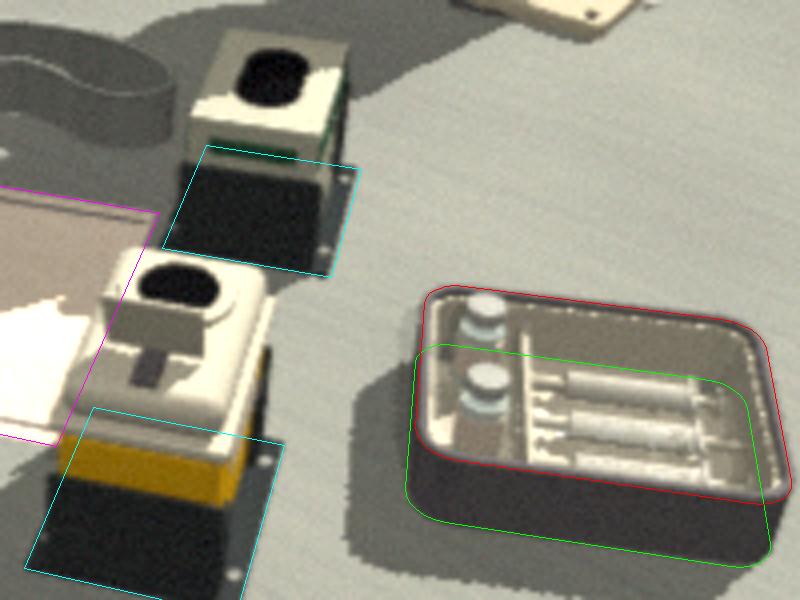

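View pics/wrist0.png

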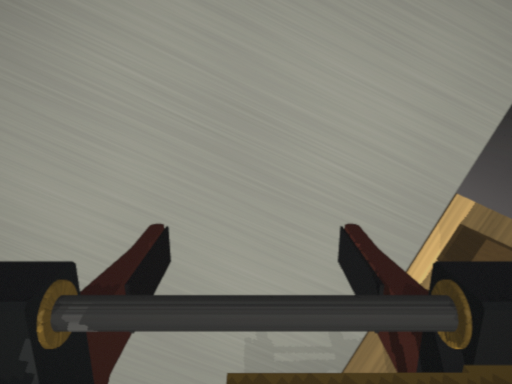

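>>> apply_moves(
  commands=[
    [[0.0225,0.0555,0,0],[0.045,0.111,0,0],[0.0675,0.1665,0,0],[0.09,0.222,0,0],[0.1125,0.2775,0,0],[0.135,0.333,0,0],[0.1575,0.3885,0,0],[0.18,0.444,0,-0.046]],
  ],
)

```text
t: 2.55
ee_pos: [439.2, -123.1, 405.1]
orientation: [2.014, 0.386, -2.012]
ft_force: [1.1, -0.4, 0.2]
width: 87.8
```

>>> apply_moves(
  commands=[
    [[0.0225,0.0555,0,0],[0.045,0.111,0,0],[0.0675,0.1665,0,0],[0.09,0.222,0,0],[0.1125,0.2775,0,0],[0.135,0.333,0,0],[0.1575,0.3885,0,0],[0.182,0.446,0,0]],
  ],
)

```text
t: 3.55
ee_pos: [621.2, 323.0, 404.7]
orientation: [2.013, 0.388, -2.013]
ft_force: [0.7, -0.2, 0.2]
width: 87.3
```

>>> apply_moves(
  commands=[
    [[0,0,-0.06,0],[0,0,-0.12,0],[0,0,-0.17,0],[0,0,-0.2,0],[0,0,-0.208,0],[0,0,-0.208,0]],
  ],
)

```text
t: 4.3
ee_pos: [621.0, 321.2, 197.0]
orientation: [2.013, 0.388, -2.013]
ft_force: [-0.1, 0.9, -0.2]
width: 88.0
```

```bash
python3 ov.py 523.5 282.5 -1.12 2
```

```text
(no output)
```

View pics/scene2.png

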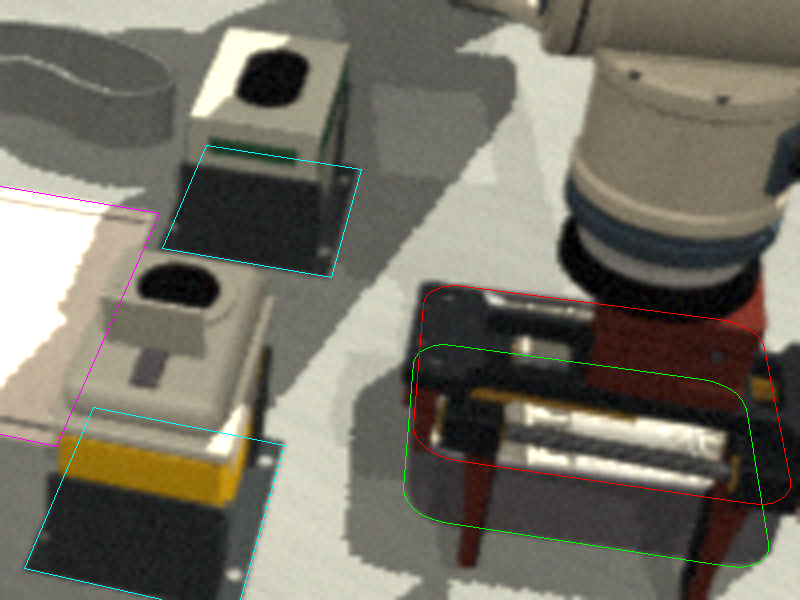

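View pics/top2.png

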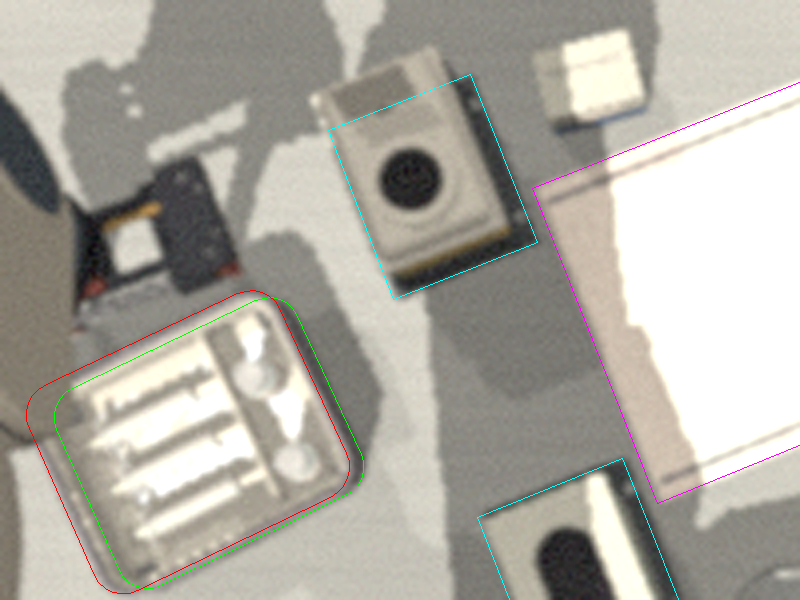

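>>> apply_moves(
  commands=[
    [[-0.0074,-0.003,0,0],[-0.0139,-0.0056,0,0],[-0.0186,-0.0074,0,0],[-0.0232,-0.0093,0,0],[-0.0278,-0.0112,0,0],[-0.0325,-0.013,0,0],[-0.0371,-0.0149,0,0],[-0.0418,-0.0167,0,0]],
  ],
)

```text
t: 5.4
ee_pos: [579.1, 304.6, 197.2]
orientation: [2.015, 0.388, -2.012]
ft_force: [4.7, 1.2, 3.6]
width: 87.8
```

```bash
cat > m.py <<'E'
from h import *
from ov import gm,hl
u=np.array([np.cos(hl),np.sin(hl)]);v=np.array([-u[1],u[0]])
for c in("top","scene"):
    viewer.get_image(c)
    for l in("tray","tray_c0"):
        for d in models.place_of(c,l)[:5]:
            p=d["position"][:2]-gm;print(c,l,"along %.0f lat %.1f"%(p@u,p@v),round(d["conf"],2))
o=readout.get_obs();p=np.array(o["ee_pos"][:2])-gm;print("tool along %.1f lat %.1f"%(p@u,p@v),o["t"],o["ft_force"].round(1))
E
python3 m.py
```

```text
top tray along -204 lat 9.8 0.91
top tray_c0 along -266 lat -35.8 0.94
top tray_c0 along -133 lat 62.5 0.8
top tray_c0 along -138 lat -37.9 0.8
top tray_c0 along -263 lat 62.3 0.66
top tray_c0 along 1 lat 137.3 0.44
scene tray along -200 lat 13.7 0.6
scene tray_c0 along -267 lat -40.8 0.94
scene tray_c0 along -137 lat 59.0 0.92
scene tray_c0 along -139 lat -37.7 0.84
scene tray_c0 along -268 lat 64.9 0.75
tool along -193.0 lat 93.7 5.7 [2.8 1.5 3. ]
```

>>> apply_moves(
  commands=[
    [[-0.0046,-0.0019,0,0],[-0.0084,-0.0033,0,0],[-0.0111,-0.0045,0,0],[-0.0111,-0.0045,0,0]],
  ],
)

```text
t: 6.2
ee_pos: [567.3, 299.7, 196.5]
orientation: [2.011, 0.388, -2.014]
ft_force: [1.2, 0.9, 1.0]
width: 88.0
```

```bash
python3 m.py; python3 - <<'E'
from ov import *
u=np.array([np.cos(hl),np.sin(hl)]);v=np.array([-u[1],u[0]])
c=gm-201*u
print(c)
im=viewer.get_image("top");overlay(im,polys(c,hl),"pics/top3.png",(80,110,280,260))
im=viewer.get_image("scene");overlay(im,polys(c,hl),"pics/scene3.png",(240,130,440,280))
E
```

```text
top tray along -198 lat -1.0 0.65
top tray_c0 along -135 lat 47.9 0.91
top tray_c0 along -264 lat 46.9 0.89
top tray_c0 along -135 lat -51.8 0.78
top tray_c0 along -267 lat -49.7 0.62
scene tray along -201 lat 0.4 0.86
scene tray along 181 lat -2.0 0.58
scene tray along 361 lat -127.5 0.31
scene tray_c0 along -264 lat 51.5 0.97
scene tray_c0 along -270 lat -53.4 0.97
scene tray_c0 along -134 lat -49.2 0.87
scene tray_c0 along -133 lat 49.2 0.86
scene tray_c0 along 180 lat -1.5 0.51
tool along -192.7 lat 81.3 6.5 [ 1.2  0.2 -0.5]
[488.79636568 277.10216242]
```

View pics/top3.png

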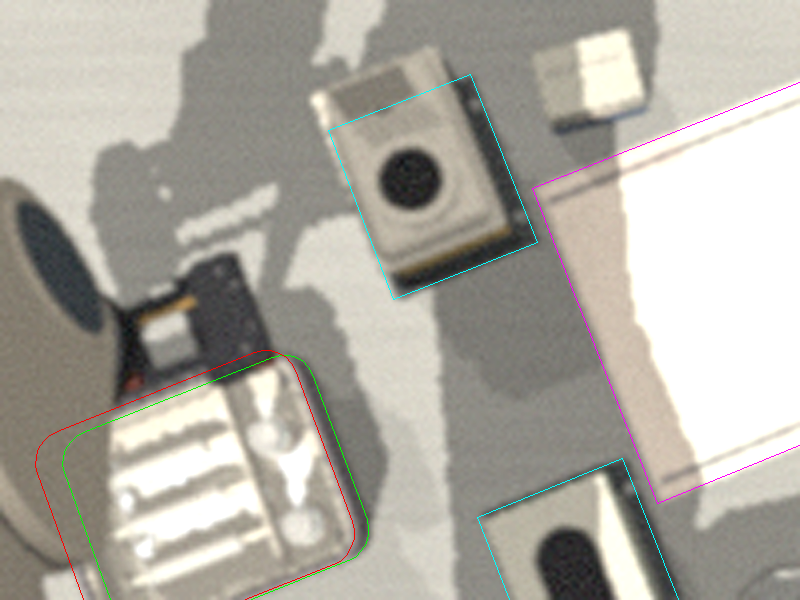

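View pics/scene3.png

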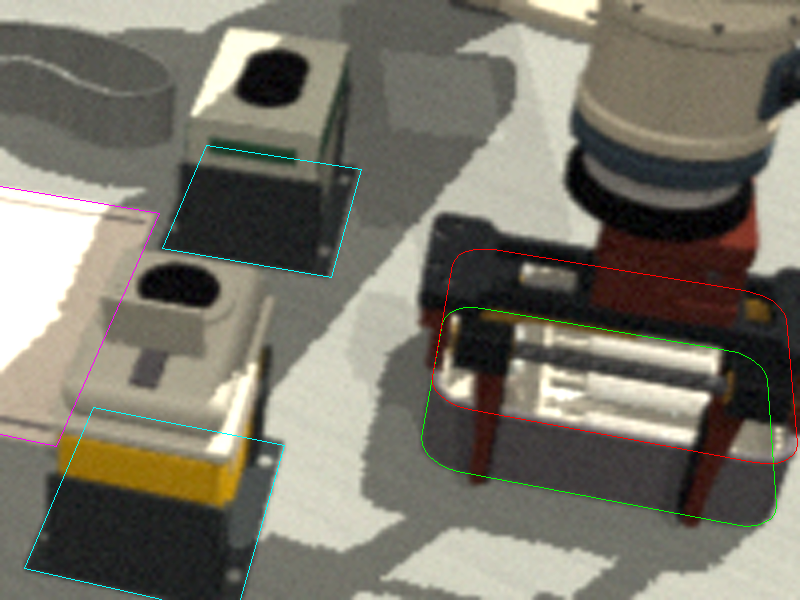

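>>> apply_moves(
  commands=[
    [[0.0139,0.0056,0,0],[0.0139,0.0056,0.05,0],[0.0139,0.0056,0.1,0.15],[-0.01,0.02,0.1,0.33],[-0.035,0.035,0.1,0.51],[-0.06,0.05,0.1,0.69],[-0.085,0.065,0.1,0.87],[-0.1236,0.0886,0.1,1.05]],
  ],
)

```text
t: 7.6
ee_pos: [444.7, 389.3, 297.0]
orientation: [1.309, 1.142, -1.307]
ft_force: [-0.2, -0.5, -0.4]
width: 87.9
```

>>> apply_moves(
  commands=[
    [[0,0,0,0.18],[0,0,0,0.36],[0,0,0,0.521],[0,0,0,0.521],[0,0,-0.05,0.521],[0,0,-0.09,0.521],[0,0,-0.1,0.521],[0,0,-0.1,0.521]],
  ],
)

```text
t: 8.6
ee_pos: [444.5, 388.7, 196.6]
orientation: [0.925, 1.365, -0.926]
ft_force: [1.0, 0.3, 0.5]
width: 87.5
```

```bash
python3 m.py;python3 - <<'E'
from ov import *
u=np.array([np.cos(hl),np.sin(hl)]);v=np.array([-u[1],u[0]])
c=gm-201*u
im=viewer.get_image("top");overlay(im,polys(c,hl),"pics/top4.png",(50,130,250,280))
im=viewer.get_image("scene");overlay(im,polys(c,hl),"pics/scene4.png",(290,120,490,270))
E
```

```text
top tray along -200 lat -0.6 0.85
top tray_c0 along -130 lat 49.4 0.9
top tray_c0 along -262 lat 50.6 0.84
top tray_c0 along -138 lat -49.9 0.77
scene tray along -202 lat 3.4 0.92
scene tray_c0 along -137 lat 48.2 0.93
scene tray_c0 along -264 lat 52.6 0.83
scene tray_c0 along -268 lat -52.4 0.57
scene tray_c0 along -138 lat -46.8 0.56
tool along -321.1 lat 0.5 8.9 [-0.3 -0.1 -0.1]
```

View pics/top4.png

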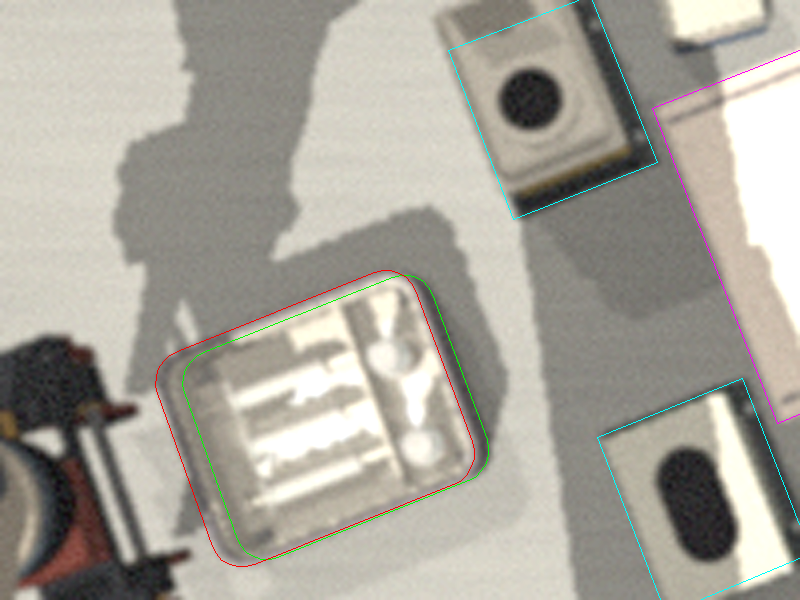

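View pics/scene4.png

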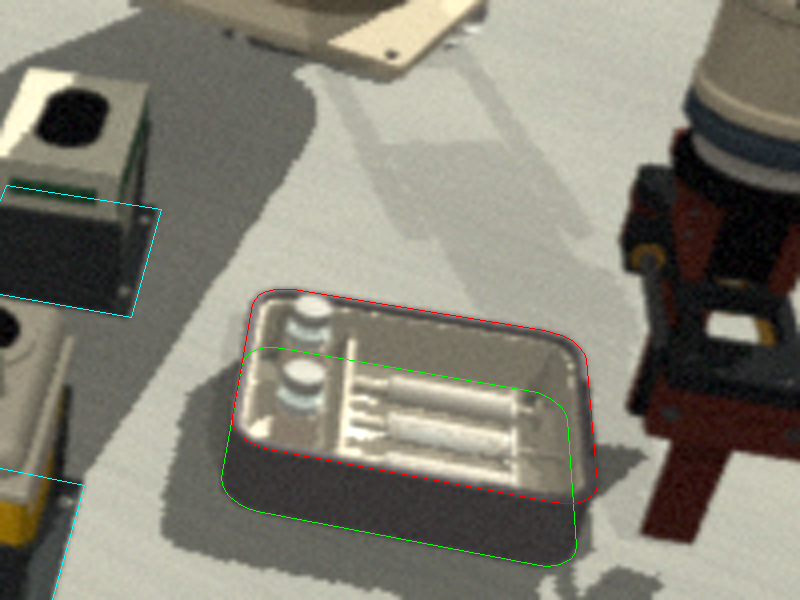

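>>> apply_moves(
  commands=[
    [[0.0045,-0.0111,0,0],[0.0078,-0.0195,0,0],[0.01,-0.0251,0,0],[0.0119,-0.0297,0,0],[0.0141,-0.0353,0,0],[0.0167,-0.0418,0,0],[0.0193,-0.0483,0,0],[0.0219,-0.0548,0,0]],
  ],
)

```text
t: 10.0
ee_pos: [466.3, 333.2, 196.7]
orientation: [0.924, 1.366, -0.924]
ft_force: [-1.4, 2.8, -0.3]
width: 87.8
```

>>> apply_moves(
  commands=[
    [[0.0026,-0.0065,0,0],[0.0052,-0.013,0,0],[0.0078,-0.0195,0,0],[0.01,-0.0251,0,0],[0.01,-0.0251,0,0]],
  ],
)

```text
t: 10.62
ee_pos: [476.3, 308.0, 196.7]
orientation: [0.924, 1.365, -0.925]
ft_force: [0.8, 0.0, -0.2]
width: 87.8
```

```bash
python3 m.py;python3 - <<'E'
from ov import *
u=np.array([np.cos(hl),np.sin(hl)]);v=np.array([-u[1],u[0]])
c=gm-139*u
im=viewer.get_image("top");overlay(im,polys(c,hl),"pics/top5.png",(90,120,290,270))
im=viewer.get_image("scene");overlay(im,polys(c,hl),"pics/scene5.png",(240,120,440,270))
E
```

```text
top tray along -138 lat -0.6 0.81
top tray_c0 along -73 lat 50.4 0.95
top tray_c0 along -74 lat -48.7 0.83
top tray_c0 along -201 lat -51.6 0.77
top tray_c0 along -203 lat 48.8 0.67
top tray_c0 along 177 lat -196.2 0.21
scene tray along -138 lat 0.7 0.87
scene tray_c0 along -205 lat 48.8 0.88
scene tray_c0 along -208 lat -53.1 0.82
scene tray_c0 along -74 lat -49.2 0.69
scene tray_c0 along -73 lat 47.4 0.64
tool along -235.0 lat -0.1 10.925 [ 0.1 -0.3 -0.1]
```

View pics/top5.png

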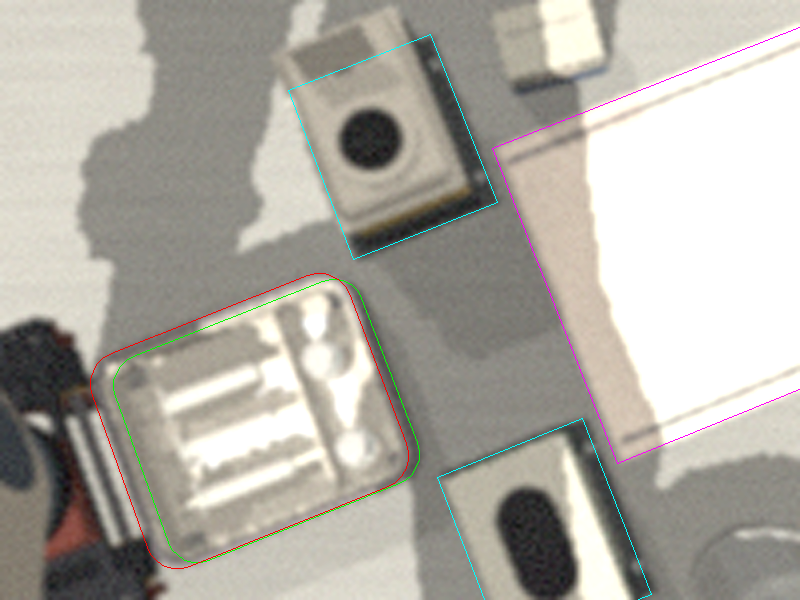

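View pics/scene5.png

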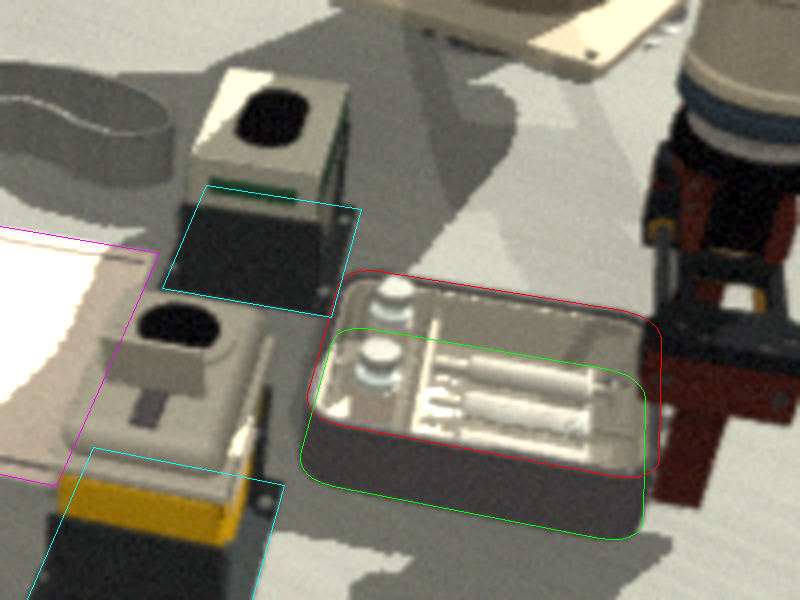

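>>> apply_moves(
  commands=[
    [[0.0013,-0.0033,0,0],[0.0037,-0.0093,0,0],[0.0063,-0.0158,0,0],[0.0089,-0.0223,0,0],[0.0115,-0.0288,0,0],[0.0141,-0.0353,0,0],[0.0167,-0.0418,0,0],[0.0193,-0.0483,0,0]],
  ],
)

```text
t: 12.02
ee_pos: [495.6, 259.8, 196.7]
orientation: [0.924, 1.366, -0.924]
ft_force: [-1.0, 3.3, -0.9]
width: 88.0
```

>>> apply_moves(
  commands=[
    [[0.0026,-0.0065,0,0],[0.0052,-0.013,0,0],[0.0078,-0.0195,0,0],[0.0104,-0.026,0,0],[0.0128,-0.032,0,0],[0.0128,-0.032,0,0]],
  ],
)

```text
t: 12.78
ee_pos: [508.5, 227.6, 196.6]
orientation: [0.924, 1.365, -0.925]
ft_force: [0.5, -0.1, 0.4]
width: 87.7
```

```bash
python3 m.py;python3 - <<'E'
from ov import *
u=np.array([np.cos(hl),np.sin(hl)]);v=np.array([-u[1],u[0]])
c=gm-52*u
im=viewer.get_image("top");overlay(im,polys(c,hl),"pics/top6.png",(90,120,290,270))
im=viewer.get_image("scene");overlay(im,polys(c,hl),"pics/scene6.png",(240,120,440,270))
E
```

```text
top tray along -54 lat 0.8 0.97
top tray_c0 along 14 lat -49.7 0.92
top tray_c0 along 13 lat 48.6 0.74
top tray_c0 along -117 lat -48.5 0.65
top tray_c0 along -116 lat 45.5 0.62
top tray_c0 along 4 lat -134.6 0.26
scene tray_c0 along -115 lat 50.5 0.97
scene tray_c0 along 10 lat -47.5 0.63
scene tray_c0 along -119 lat -53.4 0.56
tool along -148.5 lat -0.1 13.075 [ 0.6  0.7 -0.3]
```

View pics/top6.png

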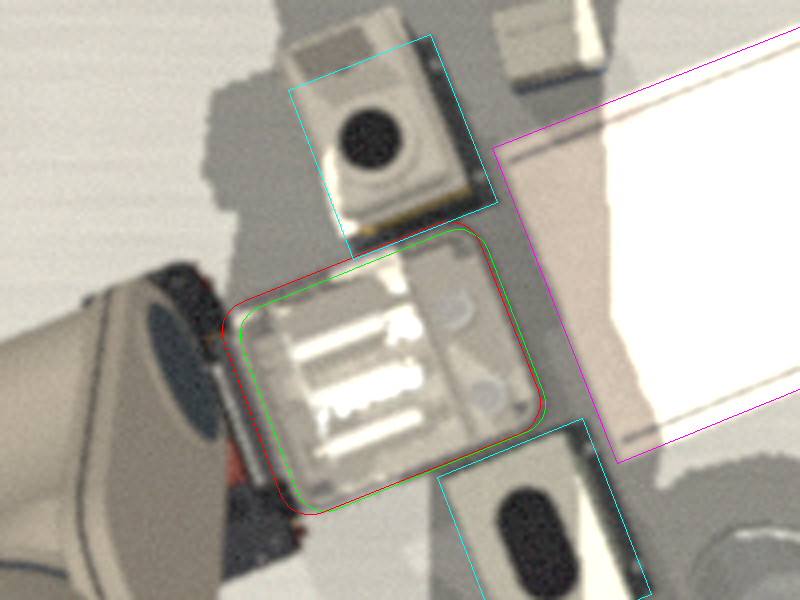

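View pics/scene6.png

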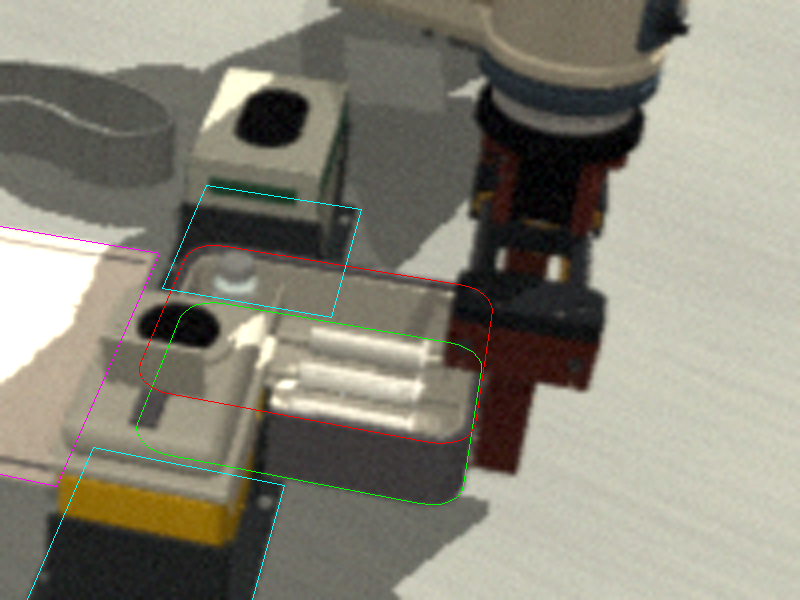

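>>> apply_moves(
  commands=[
    [[0.0013,-0.0033,0,0],[0.0037,-0.0093,0,0],[0.0063,-0.0158,0,0],[0.0089,-0.0223,0,0],[0.0115,-0.0288,0,0],[0.0141,-0.0353,0,0],[0.0167,-0.0418,0,0],[0.0193,-0.0483,0,0]],
  ],
)

```text
t: 14.18
ee_pos: [527.7, 179.5, 196.7]
orientation: [0.924, 1.366, -0.924]
ft_force: [-0.5, 2.4, -0.9]
width: 87.3
```

```bash
python3 m.py;python3 - <<'E'
from ov import *
u=np.array([np.cos(hl),np.sin(hl)]);v=np.array([-u[1],u[0]])
c=gm-0*u
im=viewer.get_image("top");overlay(im,polys(c,hl),"pics/top7.png",(110,120,310,270))
E
```

```text
top tray along -2 lat -2.9 0.87
top tray along 66 lat -49.2 0.47
top tray_c0 along 66 lat -50.8 0.93
top tray_c0 along -68 lat -49.6 0.93
top tray_c0 along 69 lat 47.6 0.8
scene tray along 2 lat 0.9 0.76
scene tray_c0 along 65 lat 46.8 0.85
scene tray_c0 along 64 lat -50.4 0.84
scene tray_c0 along -65 lat 53.8 0.83
scene tray_c0 along -67 lat -53.6 0.68
tool along -96.3 lat -0.1 14.475 [-0.9  0.   0.1]
```

View pics/top7.png

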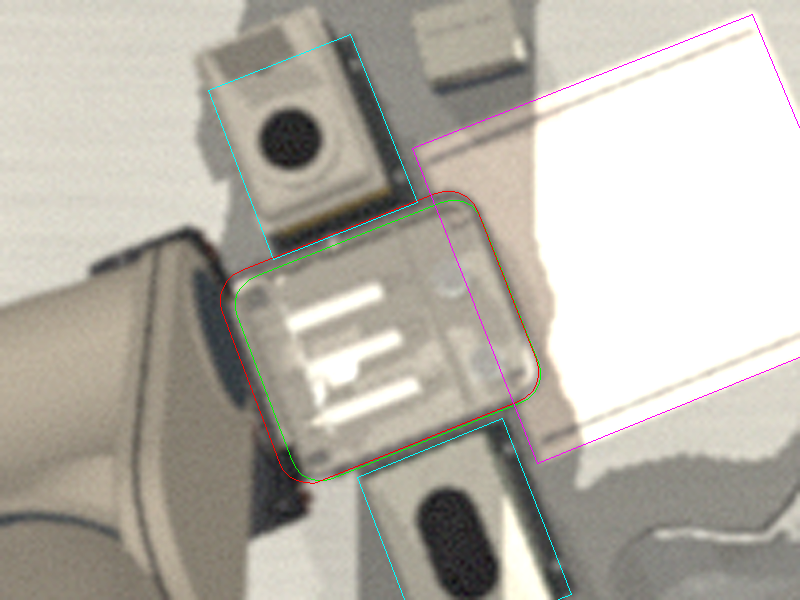

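>>> apply_moves(
  commands=[
    [[-0.0074,0.0186,0,0],[-0.0223,0.0557,0,-0.1]],
  ],
)

```text
t: 14.78
ee_pos: [505.0, 236.4, 196.7]
orientation: [1.003, 1.327, -1.003]
ft_force: [0.9, 0.5, 1.0]
width: 87.9
```

>>> apply_moves(
  commands=[
    [[0,0,0,-0.18],[0,0,0,-0.36],[0,0,0,-0.54],[0,0,0,-0.72],[0,0,0,-0.9],[0,0,0,-1.08],[0,0,0,-1.26],[0,0,0,-1.44]],
  ],
  gripper=0,
)

```text
t: 15.78
ee_pos: [504.6, 236.9, 196.7]
orientation: [1.998, 0.412, -1.998]
ft_force: [-0.0, 0.4, 0.1]
width: 11.0
```

>>> apply_moves(
  commands=[
    [[0.0037,-0.0093,0,-0.031],[0.0093,-0.0232,0,-0.031],[0.013,-0.0325,0,-0.031],[0.0149,-0.0371,0,-0.031],[0.0149,-0.0371,0,-0.031]],
  ],
)

```text
t: 16.4
ee_pos: [520.4, 198.0, 196.7]
orientation: [2.013, 0.387, -2.013]
ft_force: [-0.3, -0.3, 0.2]
width: 0.5
```

```bash
python3 m.py;python3 - <<'E'
from ov import *
u=np.array([np.cos(hl),np.sin(hl)]);v=np.array([-u[1],u[0]])
c=gm-0*u
im=viewer.get_image("top");overlay(im,polys(c,hl),"pics/top8.png",(110,120,310,270))
im=viewer.get_image("scene");overlay(im,polys(c,hl),"pics/scene8.png",(220,120,420,270))
E
```

```text
top tray along -1 lat -0.1 0.62
top tray along 70 lat 48.2 0.32
top tray_c0 along 67 lat 46.8 0.92
top tray_c0 along -64 lat -51.7 0.91
top tray_c0 along -62 lat 48.8 0.72
top tray_c0 along 65 lat -47.8 0.64
scene tray along -0 lat 2.8 0.97
scene tray_c0 along 65 lat -50.9 0.72
scene tray_c0 along 66 lat 46.9 0.71
scene tray_c0 along -65 lat 52.5 0.66
scene tray_c0 along -67 lat -53.4 0.58
scene tray_c0 along 3 lat -133.6 0.48
tool along -116.7 lat -0.1 16.7 [ 0.2 -0.3 -0.4]
```

View pics/top8.png

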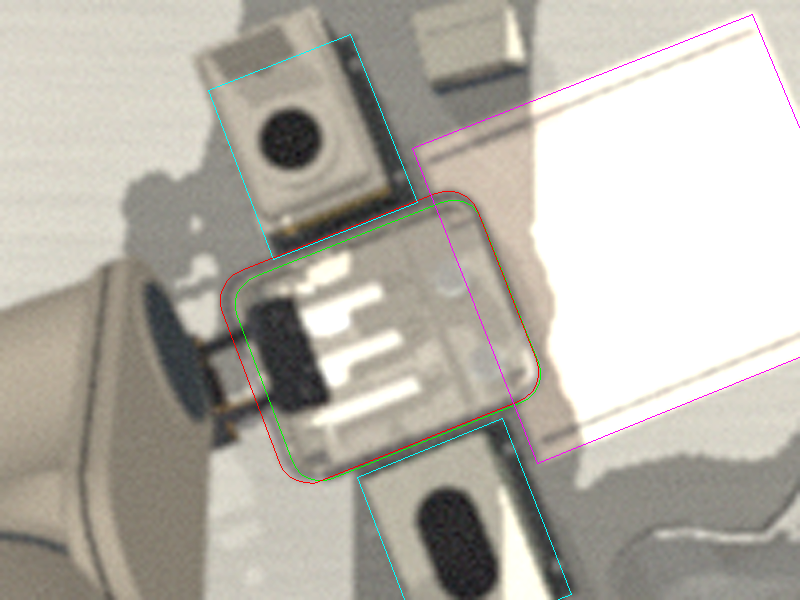

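View pics/scene8.png

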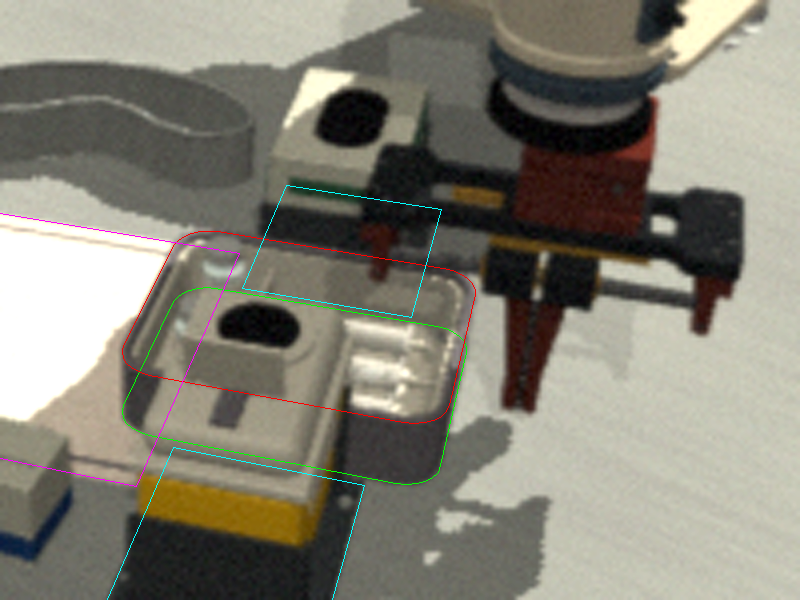

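>>> apply_moves(
  commands=[
    [[0.0033,-0.0084,0,0],[0.0052,-0.013,0,0],[0.0067,-0.0167,0,0],[0.0085,-0.0213,0,0],[0.0108,-0.0269,0,0],[0.0134,-0.0334,0,0],[0.016,-0.0399,0,0],[0.0186,-0.0464,0,0]],
  ],
)

```text
t: 17.8
ee_pos: [538.9, 151.8, 196.7]
orientation: [2.013, 0.388, -2.013]
ft_force: [-1.5, 3.2, 1.1]
width: 0.0
```

>>> apply_moves(
  commands=[
    [[0.0026,-0.0065,0,0],[0.0052,-0.013,0,0],[0.0078,-0.0195,0,0],[0.0104,-0.026,0,0],[0.013,-0.0325,0,0]],
  ],
)

```text
t: 18.42
ee_pos: [551.9, 119.3, 196.7]
orientation: [2.013, 0.388, -2.013]
ft_force: [-1.7, 3.7, 0.6]
width: 0.1
```

```bash
python3 m.py;python3 - <<'E'
from ov import *
u=np.array([np.cos(hl),np.sin(hl)]);v=np.array([-u[1],u[0]])
c=gm+68*u
im=viewer.get_image("top");overlay(im,polys(c,hl),"pics/top9.png",(140,110,340,260))
im=viewer.get_image("scene");overlay(im,polys(c,hl),"pics/scene9.png",(180,100,380,250))
E
```

```text
top tray along 61 lat 0.5 0.85
top tray_c0 along 127 lat 47.5 0.97
top tray_c0 along -1 lat 49.1 0.91
top tray_c0 along -4 lat -49.8 0.8
top tray_c0 along 129 lat -48.6 0.61
scene tray along 62 lat 2.8 0.72
scene tray along 182 lat 1.1 0.19
scene tray_c0 along 126 lat -48.2 0.81
scene tray_c0 along 129 lat 47.4 0.71
tool along -31.3 lat -0.0 18.725 [-0.2 -0.7  0.5]
```

View pics/top9.png

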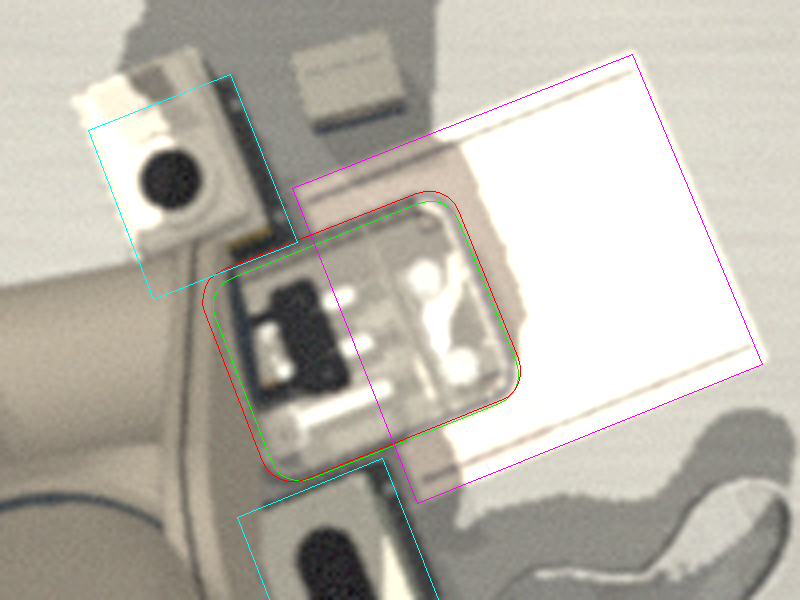

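View pics/scene9.png

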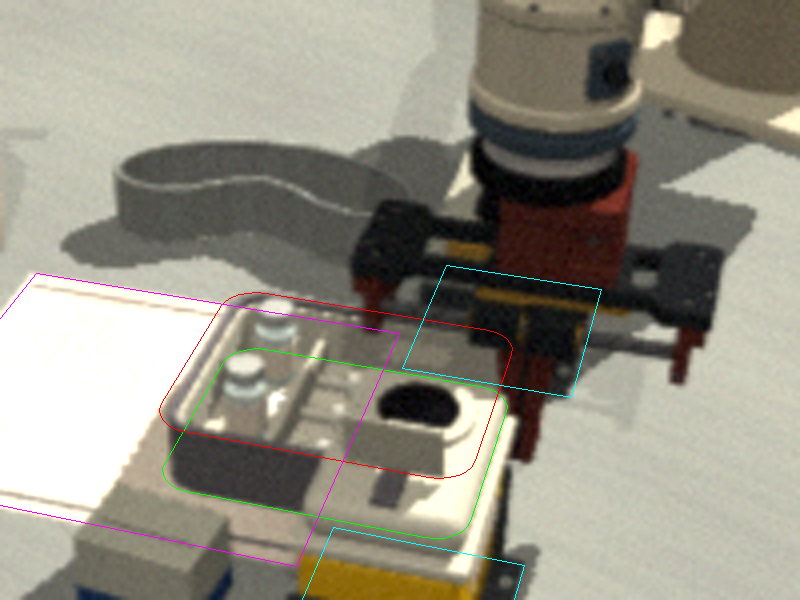

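>>> apply_moves(
  commands=[
    [[0.0013,-0.0033,0,0],[0.0037,-0.0093,0,0],[0.0063,-0.0158,0,0],[0.0089,-0.0223,0,0],[0.0115,-0.0288,0,0],[0.0141,-0.0353,0,0],[0.0167,-0.0418,0,0],[0.0188,-0.0469,0,0]],
  ],
)

```text
t: 19.82
ee_pos: [570.7, 72.3, 196.7]
orientation: [2.013, 0.388, -2.013]
ft_force: [-1.6, 3.5, 0.4]
width: 0.6
```

```bash
python3 m.py;python3 - <<'E'
from ov import *
u=np.array([np.cos(hl),np.sin(hl)]);v=np.array([-u[1],u[0]])
c=gm+113*u
im=viewer.get_image("top");overlay(im,polys(c,hl),"pics/top10.png",(140,110,340,260))
E
```

```text
top tray along 114 lat 0.5 0.84
top tray along 179 lat -49.5 0.56
top tray along 177 lat -198.4 0.51
top tray_c0 along 51 lat 47.5 0.81
top tray_c0 along 178 lat -49.8 0.74
top tray_c0 along 51 lat -50.4 0.72
top tray_c0 along 180 lat 50.7 0.67
top tray_c0 along 178 lat -197.6 0.21
scene tray along 116 lat 2.0 0.65
scene tray along 49 lat 51.0 0.61
scene tray_c0 along 179 lat 48.3 0.89
scene tray_c0 along 48 lat 49.0 0.85
scene tray_c0 along 1 lat -134.7 0.72
scene tray_c0 along 47 lat -51.9 0.68
scene tray_c0 along 180 lat -48.3 0.64
tool along 19.2 lat -0.0 20.125 [-0.3 -0.2  0.5]
```

View pics/top10.png

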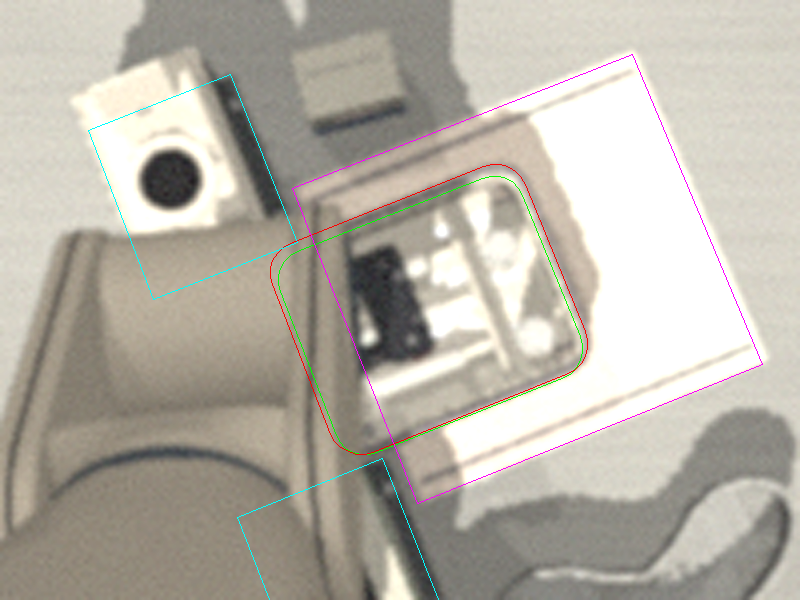

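>>> apply_moves(
  commands=[
    [[0.0013,-0.0033,0,0],[0.0037,-0.0093,0,0],[0.0063,-0.0158,0,0],[0.0089,-0.0223,0,0],[0.0115,-0.0288,0,0],[0.0141,-0.0353,0,0],[0.0167,-0.0418,0,0],[0.0193,-0.0483,0,0]],
  ],
)

```text
t: 21.18
ee_pos: [590.0, 24.0, 196.7]
orientation: [2.013, 0.388, -2.013]
ft_force: [-1.1, 3.3, 1.0]
width: 0.3
```

>>> apply_moves(
  commands=[
    [[0.0024,-0.006,0,0],[0.0041,-0.0102,0,0],[0.0052,-0.013,0,0],[0.0052,-0.013,0,0]],
  ],
)

```text
t: 21.68
ee_pos: [595.2, 11.1, 196.7]
orientation: [2.013, 0.387, -2.012]
ft_force: [-0.5, -0.3, 0.3]
width: 0.4
```

```bash
python3 m.py
```

```text
top tray along 179 lat -1.4 0.68
top tray_c0 along 247 lat 49.5 0.96
top tray_c0 along 116 lat -50.8 0.69
scene tray along 179 lat 0.9 0.97
scene tray_c0 along 241 lat -50.5 0.97
scene tray_c0 along 242 lat 51.1 0.78
scene tray_c0 along 3 lat -132.3 0.72
scene tray_c0 along 114 lat -50.6 0.7
scene tray_c0 along 115 lat 52.2 0.69
tool along 85.2 lat -0.0 21.975 [ 0.4 -0.4  0. ]
```

Tray centre is at 180, in the middle of the pad. I'll back off along the lane, rise straight up and check.

>>> apply_moves(
  commands=[
    [[-0.0056,0.0139,0,0],[-0.013,0.0325,0,0],[-0.0149,0.0371,0.03,0],[-0.0149,0.0371,0.09,0],[-0.0149,0.0371,0.15,0],[-0.0149,0.0371,0.21,0],[-0.04,0.09,0.21,0],[-0.06,0.14,0.21,0]],
  ],
)

```text
t: 22.98
ee_pos: [533.5, 153.4, 407.7]
orientation: [2.015, 0.388, -2.012]
ft_force: [-0.5, 0.0, -0.4]
width: 0.2
```

>>> apply_moves(
  commands=[
    [[-0.02,0.05,0,0],[-0.04,0.1,0,0],[-0.06,0.15,0,0],[-0.06,0.15,0,0]],
  ],
)

```text
t: 23.48
ee_pos: [472.5, 305.0, 406.5]
orientation: [2.009, 0.394, -2.01]
ft_force: [0.5, 0.1, -0.4]
width: 0.3
```

```bash
python3 m.py;python3 - <<'E'
from ov import *
u=np.array([np.cos(hl),np.sin(hl)]);v=np.array([-u[1],u[0]])
c=gm+179*u
im=viewer.get_image("top");overlay(im,polys(c,hl),"pics/top11.png",(200,110,400,260))
im=viewer.get_image("scene");overlay(im,polys(c,hl),"pics/scene11.png",(140,90,340,240))
for l in["pump_bottle","kidney_dish","carton","vial_a"]:
    print(l,[(([round(float(x)) for x in d["position"]]),round(d["conf"],2)) for d in models.place_of("top",l)[:3]],[(([round(float(x)) for x in d["position"]]),round(d["conf"],2)) for d in models.place_of("scene",l)[:3]])
E
```

```text
top tray along 176 lat -0.1 0.79
top tray_c0 along 244 lat -48.8 0.69
top tray_c0 along 116 lat 48.2 0.67
top tray_c0 along 247 lat 46.7 0.61
top tray_c0 along 112 lat -52.2 0.59
scene tray along 180 lat 3.4 0.75
scene tray_c0 along 113 lat -55.8 0.92
scene tray_c0 along 112 lat 52.9 0.8
scene tray_c0 along 241 lat -48.7 0.79
scene tray_c0 along 242 lat 51.2 0.67
tool along -227.8 lat -3.8 23.775 [ 0.5 -0.6 -0.3]
pump_bottle [([581, -296, 2], 0.64)] [([578, -293, 1], 0.71)]
kidney_dish [([445, -148, -4], 0.68), ([699, -121, 1], 0.43), ([653, 1, -1], 0.18)] [([442, -150, 2], 0.96), ([440, 37, 0], 0.54)]
carton [([752, 34, -1], 0.92)] [([750, 40, 0], 0.8)]
vial_a [([608, -142, 7], 0.55), ([668, -120, 4], 0.39)] [([668, -121, 2], 0.58), ([614, -139, 5], 0.55), ([691, 140, 5], 0.55)]
```

View pics/top11.png

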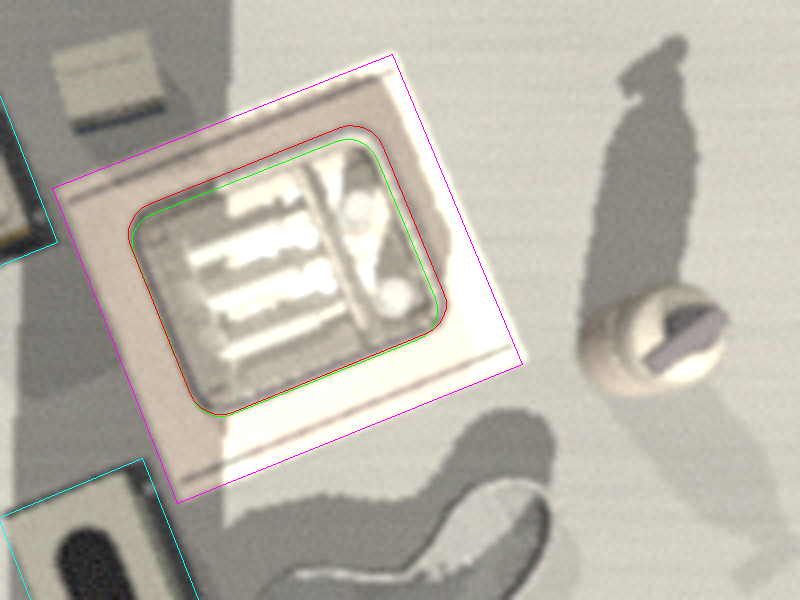

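View pics/scene11.png

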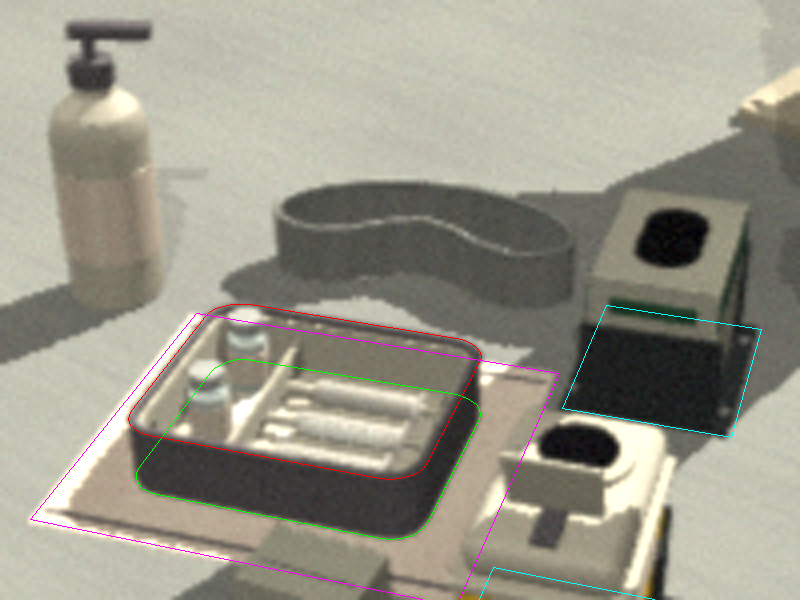

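The whole tray is on the pad, well inside its edges, with both vials standing. The robot is clear of everything.

```bash
python3 -c "
from workcell import workorder
print(workorder.close_job())"
```

```text
the job is handed in; nothing more can be done
None
```

The tray is through the gap and lies whole on the paper pad, with both vials standing. I handed the job in at about 24 s of the 51 s limit.

**How it was done:** I squared the tray up by pushing its left wall with both fingertips. I then pushed its back wall with both fingers into the gap, turned the gripper 90° and pushed the rest of the way with the fingers closed. Every push was on the outside of the tray.

**Last checks:**
- **Tray position:** the top and scene cameras put its centre about 176–180 mm past the middle of the gap, against a pad centre of 180 mm. It is within about 4 mm of the lane's middle, so about 30 mm or more of pad shows on every side.
- **Other things:** the pump bottle, kidney dish and carton are where they started, to within the few millimetres the cameras can tell.
- **Force and contact:** the wrist force read at the end of each move never passed about 6 N. The arm ended raised and clear of everything.

Nothing failed. The only disagreement was a few millimetres of scatter between the two cameras.

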